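Charge the glaze mill

ROBOT

A 6-joint arm with a two-finger parallel gripper is mounted at the origin on a cart in front of the work surface, level with it; the furniture and walls round the work are solid. World frame = base frame: x ahead of the robot, y to its left, z up, the work surface at z = 0. Lengths are in m, angles in degrees, forces in N, time in s.
With the tool pointing down it reaches from about 0.275 to 0.775 m from the base axis. Payload 14.6 kg.
Tool frame: the origin (TCP) lies between the finger pads; the fingertips stand tips_ahead ahead of it and the grasp point (between the pads) lies 3 mm ahead of it (tips_ahead is the distance from the TCP to the fingertips, in m); z points along the fingers, y is the line along which they close (so a half turn about z gives the same grasp; the last joint's range is limited). The gripper opens to 85 mm and grips with 20 to 120 N. Pads are 22 mm wide; open, the fingers measure 114 mm over their backs; the gripper's body (76 mm by 85 mm) begins 54 mm behind the grasp point. The pads swing forward as they close: fully open they stand 13 mm farther back than shut.
Start: joints at [-75.991, 15.075, -2.767, 72.158, 0, 81.102], TCP at [0.204, -0.484, 0.253] pointing down, gripper open.
Joint ranges: [-151.79, 151.79], [-50.71, 97.33], [-67.44, 78.34], [-121.81, 120.89], [-77.56, 73.72], [-180, 180]. Speed limits (degrees/s): [108.29, 108.29, 147.25, 159.86, 180, 180].

INTERFACE

Orientations are given as a 3x3 rotation matrix whose columns are the frame's x, y, z axes.
In Python, from cell import state, get_image, camera_params, close_job, search_frame, tips_ahead gives the robot as it stands.
- The arm moves only by the shell command python3 -m handwheel 'ROWS' [OPENING] [FORCE]. ROWS is JSON, a list that holds one entry, the list of rows, each a list of 4 numbers: the shift along the tool's x, y, z in mm, then the turn about the tool's z in rad. A call has 1 to 8 rows; each row shifts and turns the commanded pose from where the row before left it, along the tool's axes as they then stand; what a row does not reach is not made up. A row lasts 1/10 s, in which the tool goes at most 50 mm and 8.59 degrees, less where a joint would pass 70% of its speed; a pose out of reach is approached as far as the arm can. A call with a gripper value outside its range is refused whole. OPENING is the closure, from -1 (fully open) to 1 (shut), set as the call begins (- or left out, the last holds). The fingers move at their own pace and stop on an object; FORCE is the grip in N (left out, the last holds). Time passes only in rows, so rows that do not move let the fingers close. It gives the time, the measured TCP pose, the force, the opening and the grip force at its end, in the units of the state.
- state(): the state, without advancing time (a new reading comes with each control period).
- get_image(name): name is "scene" or "top" or "wrist"; returns the picture (480x640x3 uint8, red, green, blue); there is no depth.
- camera_params(name): a dict with "camera_matrix" (3x3 intrinsics, pixels), "k1" (the pictures are not rectified: a ray, as slopes to the right and down, at radius r is drawn at 1 + k1 r^2 times it, then the intrinsics apply), "camera_from_world" (4x4, takes a point from world to camera coordinates). Camera axes: x right, y up, looking along -z (the intrinsics and any distortion apply to the point x, -y, -z); pixel columns grow to the right and rows downward; lengths in m; the calibration is good to about 2 mm. A picture is of the moment at which its call begins: read the wrist's pose just before it. camera_params takes no time and is no camera call; for the wrist camera it gives the pose at the moment of the call.
- close_job(): hands the job in; it is judged then, once.
Trained networks look in the newest picture that a camera, given by its name, has taken for a name from the list of things; names that differ only in an ending like _2 or _b are one class to them, and where a whole thing is asked for, a point or a joint stands for the part that bears it (a point fixed in the world has none). Each returns a list of dicts, best first, with "p" (0 to 1); they miss things now and then, are a little off and sometimes report something else, mostly with a low value. They report only what shows in the picture. A call takes as long as a camera call. They do not tell look-alikes from the thing itself.
- search_frame(camera, label): "position" ([x, y, z] in m, in world coordinates, good to about 4 mm: the middle of the surface that is visible of it).
The state is a dict: "time_s": time; "joint_pos": joint angles; "qd": joint speeds; "joint_torque": joint torques, N m; "tcp_pos": TCP position; "ee_rot": TCP orientation; "wrist_force": force on the tool from outside, world axes, zero at the start; "ft_torque": the same for the moment, N m; "grip_width": opening from 0.0 (shut) to 1.0 (fully open); "grip_force": force on a finger pad.
Only numpy, scipy, OpenCV 4.12 (cv2) and the standard library are available. Lean on these libraries where they do the work, as an engineer would, in place of code of your own. Each camera call takes 0.05 s, during which the arm holds its last target. There are 200 camera calls.

TASK

Get the small glaze mill on the bench ready for a cleaning run. First fit the empty porcelain jar to its drive: lower it into the collar and turn it under light pressure, without forcing it, until its slotted foot drops home over the crossed tongue; then put every grinding cylinder into the jar, close it with its lid fully down, and turn the timer dial clockwise, click by click, to the fourth mark after the long off mark. When all that is done, pull the stop knob fully up to its stop, let go and leave the mill so, with the other things on the bench left where they are.

Things in the scene. Friction and masses are not known exactly. Their poses are not given: they have to be found in the camera images.
- mill: the glaze mill, a fixed grey box 205 (its x) x 136 (its y) x 58 mm high; origin under its centre on the bench, x from the control panel at its front towards the jar drive at its back, y to the left, z up. It stands elsewhere and slightly turned at each start
- drive_seat (a point): on the mill, centre of the jar drive at the height of the mill's top face (58 mm over the bench), axes as the mill's; the foot of the jar rests on this face when home. Round it stands an aluminium collar that centres the jar: inner radius 30 mm, 14 mm high, outer radius 40 mm
- drive_cross (a point): 9 mm above drive_seat: top of a stiff steel cross of two round-topped tongues (10 mm wide, 43 mm long) inside the collar. The angle of the cross differs at each start, is not reported (these axes are the mill's) and does not give by hand. Until the slots in the jar's foot match it the jar rides on it, 9 mm too high; turning the jar by up to 90 degrees always finds the match
- jar: round white porcelain mill jar, outer diameter 64 mm, 83 mm high, 0.25 to 0.45 kg, upright on the bench at first; origin in the centre of its underside, z up. Steel foot, diameter 57 mm, 11 mm high, tapered a little at its lower edge; its underside is slotted crosswise along the jar's x and y axes, slots 13 mm wide. Grip it round the outside; never force it on the mill with over 80 N
- jar_rim (a point): centre of the jar's mouth, 83 mm above the jar's origin; mouth diameter 52 to 54 mm, inner floor 66 mm below the rim, with a pointed kick-up 14 mm high in its middle that topples and spreads what is dropped in
- lid: white porcelain lid of the jar, upright on the bench at first: spigot diameter 49 mm (tapered at its lower end) and 10 mm deep, flange diameter 65 mm from 10 to 16 mm, round knob diameter 22 mm from 16 to 42 mm above the origin, about 0.12 kg; origin in the centre of the spigot's underside, z up. Fully down on the jar its origin is 73 mm above the jar's origin
- cylinder1: white alumina grinding cylinder, diameter 18 mm, 20 mm high, 30 g, standing on the bench at first; origin in the centre of its one end face, z along its axis. May be dropped into the jar from the rim. Three to five of cylinder1 to cylinder5 are there
- cylinder2: white alumina grinding cylinder, diameter 18 mm, 20 mm high, 30 g, standing on the bench at first; origin in the centre of its one end face, z along its axis. May be dropped into the jar from the rim. Three to five of cylinder1 to cylinder5 are there
- cylinder3: white alumina grinding cylinder, diameter 18 mm, 20 mm high, 30 g, standing on the bench at first; origin in the centre of its one end face, z along its axis. May be dropped into the jar from the rim. Three to five of cylinder1 to cylinder5 are there
- cylinder4: white alumina grinding cylinder, diameter 18 mm, 20 mm high, 30 g, standing on the bench at first; origin in the centre of its one end face, z along its axis. May be dropped into the jar from the rim. Three to five of cylinder1 to cylinder5 are there
- cylinder5: white alumina grinding cylinder, diameter 18 mm, 20 mm high, 30 g, standing on the bench at first; origin in the centre of its one end face, z along its axis. May be dropped into the jar from the rim. Three to five of cylinder1 to cylinder5 are there
- dial (a joint): angle of the timer dial on the mill, rad: 0 = off (pointer at the long mark, pointing to the mill's +y), grows as it is turned clockwise seen from above; a detent click every 0.524 rad (30 degrees), marks 1 to 6 after the off mark, the fourth at 2.094; the detents need about 0.13 N m and pull the dial into the nearest mark when it is let go. Starts at off or the first mark
- dial_grip (a point): on the dial's axis (vertical), 24 mm above the mill's top face, in the middle of the grip bar: bar 38 mm long x 12 mm wide, from 7 to 30 mm above the top face, on a round skirt of radius 21 mm. The point's +y axis lies along the bar to its pointer end and turns with the dial
- stop_knob (a joint): lift of the stop knob on the mill, m: 0 = pushed in, 0.012 = pulled up to its stop. A spring catch at half travel needs about 7 N to pull over and then holds it up
- stop_knob_head (a point): centre of the stop knob's round head, diameter 27 mm, 15 mm high, its underside 18 mm and its top 33 mm above the mill's top face when pushed in; it moves straight up with the knob
- wood_stamp: turned wooden stamp, 33 mm wide, 62 mm high, a bystander to be left alone; origin under its centre
- ring_cutter_1: metal ring cutter, 67 mm wide, 22 mm high, a bystander to be left alone; origin under its centre
- ring_cutter_2: metal ring cutter, 47 mm wide, 18 mm high, a bystander to be left alone; origin under its centre
- wood_rib: flat wooden rib 58 x 109 x 8 mm, a bystander to be left alone; origin under its centre
- needle_tool: black needle tool, 175 mm long, a bystander to be left alone; origin under its centre
- rubber_kidney: red rubber kidney 52 x 100 x 8 mm, a bystander to be left alone; origin under its centre
- pencil: green pencil, 112 mm long, a bystander to be left alone; origin under its centre
Things that resemble listed ones, but are neither listed nor needed, are in the scene too. What is shaped like the lid but green is not meant.

How it is judged:
By the outcome, as a careful person would: the job done as asked, in the order asked, and still so for the second after the job is handed in, with the robot touching nothing.
Of cylinder1, cylinder2, cylinder3, cylinder4, cylinder5 only 3 to 5 are there at a start; the rules pass over those that are not, and their reading is None.
At some moment in a run one of lid, cylinder1, cylinder2, cylinder3, cylinder4, cylinder5 may be knocked a few centimetres aside while the robot is not near it.
It also fails if it takes over 210 s, if anything falls off the work surface, if the arm or the gripper's body presses on something with over 40 N, if the wrist force passes 120 N, or if a joint passes its speed limit or range.

## Working session

There is one attempt and no reset: what is moved stays moved. The work goes in short steps, Python scripts to look and compute and a shell command to move; the robot and the scene stay as the last step left them, time stands still between calls to the robot, and variables do not carry over. Pictures are saved under pics/ and viewed, at most 17 in all, crops included, and the job is handed in when it is done.

```bash
ls; mkdir -p pics
cat > h.py <<'E'
import numpy as np, cv2
from cell import state, get_image, camera_params, search_frame, tips_ahead
def save(cam,name):
    im=get_image(cam); cv2.imwrite(f'pics/{name}.png',im[:,:,::-1]); return im
def proj(P,cp):
    P=np.atleast_2d(P); T=np.array(cp['camera_from_world']); c=P@T[:3,:3].T+T[:3,3]
    s=np.c_[c[:,0],-c[:,1]]/-c[:,2:3]; r2=(s**2).sum(1,keepdims=True); s=s*(1+cp['k1']*r2)
    K=np.array(cp['camera_matrix']); return s@K[:2,:2].T+K[:2,2]
def ray(uv,cp):
    K=np.array(cp['camera_matrix']); T=np.array(cp['camera_from_world'])
    d=np.linalg.solve(K[:2,:2],np.array(uv,float)-K[:2,2]); s=d.copy()
    for _ in range(20): s=d/(1+cp['k1']*(s@s))
    R=T[:3,:3]; return -R.T@T[:3,3], R.T@np.array([s[0],-s[1],-1.])
def at(uv,z,cp):
    o,d=ray(uv,cp); return o+d*(z-o[2])/d[2]
def toolmove(target,yaw=None):
    "mm shift in tool axes from present pose"
    s=state(); R=np.array(s['ee_rot']); return R.T@(np.array(target)-s['tcp_pos'])*1000
E
python3 - <<'E'
from h import *
save('top','top0');save('scene','scene0')
print(tips_ahead, state())
for c in('top','scene'):
    p=camera_params(c);print(c,np.round(p['camera_matrix'],1).tolist(),p['k1'],np.round(p['camera_from_world'],3).tolist())
for l in('mill','jar','lid','cylinder1','dial','stop_knob','drive_seat'):
  for c in('top','scene'):
    print(l,c,[(np.round(d['position'],3).tolist(),round(d['p'],2)) for d in search_frame(c,l)])
E
```

```text
pics
0.022 {'time_s': 0.1, 'joint_pos': array([-7.59919159e+01,  1.50952103e+01, -2.80181356e+00,  7.21583585e+01,
       -6.69900767e-05,  8.11036437e+01]), 'qd': array([ 0.02154885, -0.02658728,  0.14483664,  0.01574374,  0.10378321,
        0.00746729]), 'joint_torque': array([ 3.01988905e-03, -6.38578248e+01,  3.85060823e+01,  1.00808381e-02,
       -1.30219155e-04, -1.31121217e-05]), 'tcp_pos': array([ 0.20427747, -0.48336558,  0.25287036]), 'ee_rot': array([[ 9.21155263e-01,  3.89195228e-01, -2.35109444e-04],
       [ 3.89195271e-01, -9.21154798e-01,  9.37575779e-04],
       [ 1.48327827e-04, -9.55156348e-04, -9.99999533e-01]]), 'wrist_force': array([ 0.7985529 , -0.18525667,  0.44986756]), 'ft_torque': array([-0.00509862, -0.0378126 , -0.03044531]), 'grip_force': 0.0, 'grip_width': 1.0020471928731844}
top [[595.5, 0.0, 324.0], [0.0, 595.5, 235.9], [0.0, 0.0, 1.0]] -0.07423226346570541 [[-0.014, -1.0, -0.004, 0.034], [0.995, -0.015, 0.096, -0.569], [-0.096, -0.003, 0.995, -1.489], [0.0, 0.0, 0.0, 1.0]]
scene [[591.2, 0.0, 333.1], [0.0, 591.2, 248.6], [0.0, 0.0, 1.0]] -0.1701650
[... 231 characters left out ...]
23], 0.22)]
jar top [([0.458, 0.112, 0.025], 0.86)]
jar scene [([0.452, 0.133, 0.06], 0.91)]
lid top [([0.556, 0.337, 0.019], 0.88), ([0.529, -0.054, 0.058], 0.7), ([0.375, 0.226, 0.016], 0.62), ([0.747, -0.29, 0.006], 0.3)]
lid scene [([0.374, 0.235, 0.016], 0.7), ([0.559, 0.311, 0.016], 0.41)]
cylinder1 top [([0.477, 0.265, 0.022], 0.56)]
cylinder1 scene [([0.745, -0.281, 0.006], 0.7), ([0.476, 0.276, 0.022], 0.64)]
dial top [([0.464, -0.021, 0.061], 0.52)]
dial scene [([0.464, -0.012, 0.076], 0.52)]
stop_knob top []
stop_knob scene [([0.453, 0.13, 0.057], 0.51), ([0.466, -0.086, 0.092], 0.42)]
drive_seat top [([0.53, -0.054, 0.056], 0.94)]
drive_seat scene [([0.519, -0.018, 0.054], 0.57)]
```

View pics/top0.png

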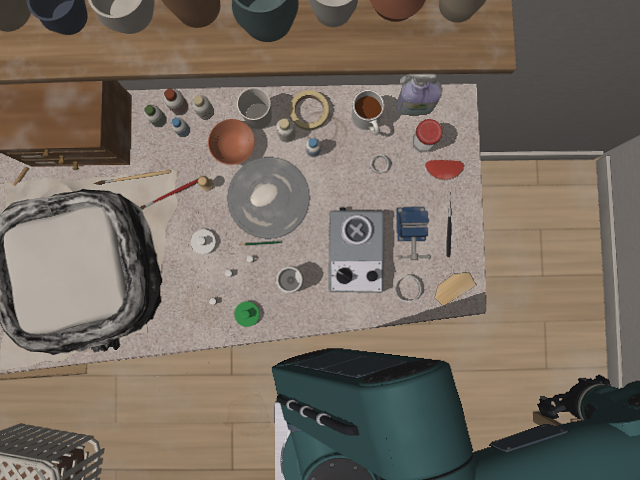

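View pics/scene0.png

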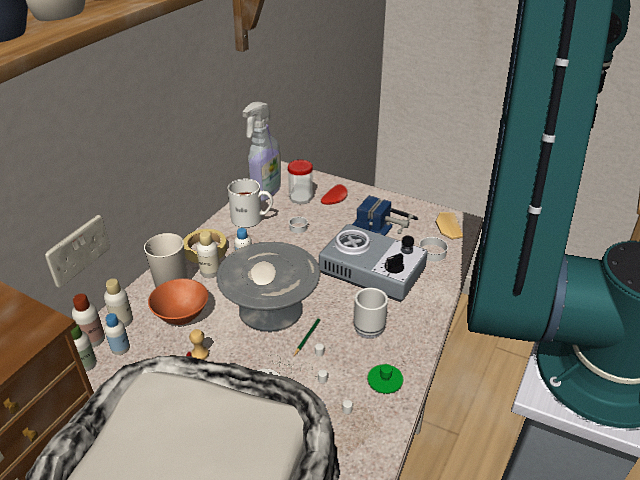

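Top view: mill (357,250), with drive (357,229), dial (344,275) and stop knob (372,275). Jar (290,279). White lid (203,240), and the green look-alike at (247,314). Cylinders at (229,273), (251,259) and (213,301). I'll enlarge that area to confirm which is which.

Run:
```python
from h import *
im=cv2.imread('pics/top0.png'); cv2.imwrite('pics/crop0.png',cv2.resize(im[200:330,190:400],(800,495),interpolation=cv2.INTER_CUBIC))
ct,cs=camera_params('top'),camera_params('scene')
def tri(a,b):
    o1,d1=ray(a,ct);o2,d2=ray(b,cs)
    A=np.c_[d1,-d2];t=np.linalg.lstsq(A,o2-o1,rcond=None)[0];p,q=o1+d1*t[0],o2+d2*t[1];return np.round((p+q)/2,4),round(np.linalg.norm(p-q),4)
for n,a,b in [('c1',(251,259),(319,350)),('c2',(229,273),(322,376)),('c3',(213,301),(347,406)),('green',(247,314),(386,373)),('dial',(344,275),(395,262)),('knob',(372,275),(407,241)),('seat',(357,229),(352,240)),('jar rim',(290,274),(370,297))]: print(n,*tri(a,b))
print('lid',at((203,237),.04,ct))
s=state();cw=camera_params('wrist');T=np.array(cw['camera_from_world']);o=-T[:3,:3].T@T[:3,3];R=np.array(s['ee_rot'])
print('wristcam in tool',R.T@(o-s['tcp_pos']), R.T@T[:3,:3].T, cw['camera_matrix'],cw['k1'])
```

```text
c1 [0.5157 0.2152 0.0026] 0.001
c2 [0.4796 0.2716 0.0053] 0.0003
c3 [0.4083 0.3125 0.0075] 0.0002
green [0.3746 0.2233 0.0215] 0.0002
dial [ 0.4669 -0.023   0.0693] 0.0035
knob [ 0.4666 -0.0908  0.0796] 0.0011
seat [ 0.5821 -0.0572  0.063 ] 0.001
jar rim [0.468  0.1084 0.0757] 0.0099
lid [0.57051008 0.33219977 0.04      ]
wristcam in tool [ 7.38004118e-02  4.89403516e-05 -1.21283837e-01] [[ 4.12038499e-04  9.57944430e-01  2.86953480e-01]
 [ 9.99999912e-01 -4.17711946e-04 -4.14479427e-05]
 [ 8.01590708e-05  2.86953472e-01 -9.57944517e-01]] [[397.10811782   0.         320.94546028]
 [  0.         397.10811782 245.17187281]
 [  0.           0.           1.        ]] -0.07440443830000065
```

View pics/crop0.png

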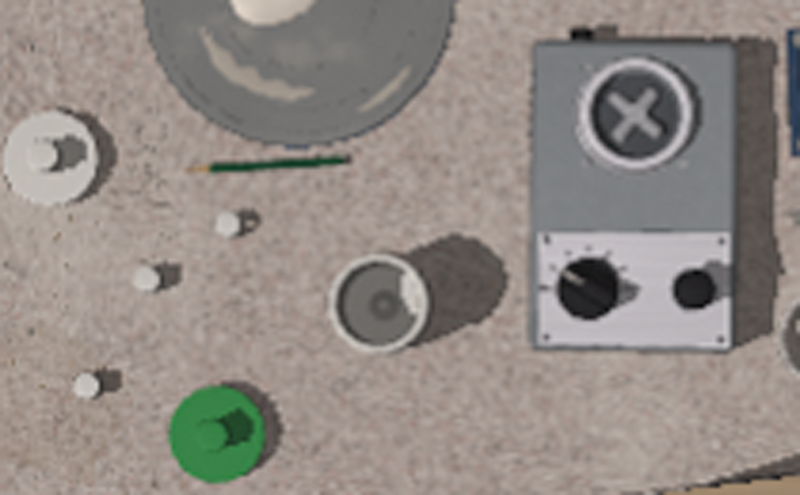

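The crop shows the white lid with its knob at crop (45,155); the green one at (215,432) is the look-alike. Three cylinders are at crop (229,223), (147,277) and (87,385). The dial pointer is up-left, about 30° from +y, so it's at mark 1. I'll go above the jar.

```bash
python3 -m handwheel '[[[0,0,0,-0.14],[0,0,0,-0.14],[0,0,0,-0.14],[0,0,0,-0.14],[0,0,0,-0.14],[0,0,0,-0.14],[0,0,0,-0.14],[0,0,0,-0.14]]]' -1
python3 -m handwheel '[[[0,0,0,-0.14],[0,0,0,-0.14],[32.5,24.2,0,0],[32.5,24.2,0,0],[32.5,24.2,0,0],[32.5,24.2,0,0],[32.5,24.2,0,0],[32.5,24.2,0,0]]]' >/dev/null
python3 -m handwheel '[[[32.5,24.2,0,0],[32.5,24.2,0,0],[32.5,24.2,0,0],[32.5,24.2,0,0],[32.5,24.2,0,0],[32.5,24.2,0,0],[32.5,24.2,0,0],[32.5,24.2,0,0]]]' >/dev/null
python3 -m handwheel '[[[32.5,24.2,0,0],[32.5,24.2,0,0],[0,0,0,0],[0,0,0,0]]]'
python3 - <<'E'
from h import *
save('wrist','w1'); cp=camera_params('wrist')
print(state()['tcp_pos'],state()['joint_pos'],camera_params('wrist')['camera_matrix'][0])
for l in('jar','cylinder1','drive_seat','dial'): print(l,[(np.round(d['position'],3).tolist(),round(d['p'],2)) for d in search_frame('wrist',l)])
im=cv2.imread('pics/w1.png')
for z in (0.083,):
    for r in (.032,.0265):
        t=np.linspace(0,2*np.pi,60); c=[0.463,0.110]
        for p in proj(np.c_[c[0]+r*np.cos(t),c[1]+r*np.sin(t),t*0+z],cp): cv2.circle(im,tuple(int(v) for v in p),1,(0,0,255),-1)
cv2.imwrite('pics/w1b.png',im)
E
```

```text
time_s: 1.6
tcp_pos: [0.2043, -0.4836, 0.2533]
ee_rot: [[0.045, 0.999, 0.0], [0.999, -0.045, 0.0], [0.0, 0.0, -1.0]]
wrist_force: [0.5, 0.2, -0.5]
grip_width: 0.998
grip_force: 0.0
time_s: 3.6
tcp_pos: [0.4633, 0.1113, 0.253]
ee_rot: [[-0.229, 0.973, -0.001], [0.973, 0.229, -0.0], [-0.0, -0.001, -1.0]]
wrist_force: [-0.1, -0.1, -0.4]
grip_width: 1.0
grip_force: 0.0
[0.46313452 0.11056965 0.25318036] [ 3.61450524e+00  1.02990583e+01 -9.22196297e+00  7.05033159e+01
 -1.03874185e-02  8.04614922e+01] [397.10811782   0.         320.94546028]
jar [([0.461, 0.102, 0.048], 0.63)]
cylinder1 [([0.479, 0.269, 0.02], 0.88), ([0.517, 0.217, 0.022], 0.87)]
drive_seat [([0.509, -0.023, 0.056], 0.87)]
dial [([0.469, -0.016, 0.068], 0.89)]
```

View pics/w1b.png

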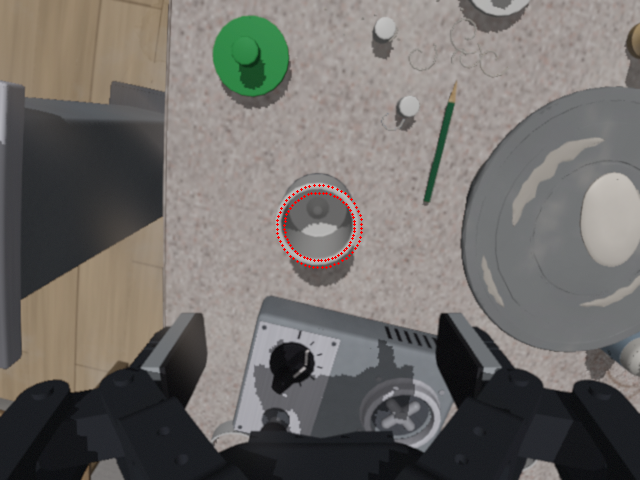

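The wrist view shows the jar rim at (319,225), exactly on the projected circle for (0.463, 0.110, 0.083). I'll descend and grip.

```bash
python3 -m handwheel '[[[0,0,34,0],[0,0,34,0],[0,0,34,0],[0,0,34,0],[0,0,34,0],[0,0,33,0],[0,0,0,0],[0,0,0,0]]]' -1 | tail -3
python3 -m handwheel '[[[0,0,0,0],[0,0,0,0],[0,0,0,0],[0,0,0,0],[0,0,0,0],[0,0,0,0],[0,0,0,0]]]' 1 50
python3 -m handwheel '[[[0,0,-20,0],[0,0,-30,0],[0,0,-30,0],[0,0,-30,0],[0,0,-30,0],[0,0,0,0],[0,0,0,0],[0,0,0,0]]]'
```

```text
wrist_force: [-0.2, 0.3, -0.4]
grip_width: 1.002
grip_force: 0.0
time_s: 5.35
tcp_pos: [0.4641, 0.1106, 0.0521]
ee_rot: [[-0.227, 0.974, 0.002], [0.974, 0.227, -0.0], [-0.001, 0.002, -1.0]]
wrist_force: [-4.6, -3.4, 13.8]
grip_width: 0.741
grip_force: 49.4
time_s: 6.15
tcp_pos: [0.4629, 0.1107, 0.1897]
ee_rot: [[-0.227, 0.974, -0.001], [0.974, 0.227, -0.0], [0.0, -0.001, -1.0]]
wrist_force: [-0.4, 0.4, -4.4]
grip_width: 0.737
grip_force: 55.0
```

```bash
python3 -m handwheel '[[[-33,9.8,0,0],[-33,9.8,0,0],[-33,9.8,0,0],[-33,9.8,0,0],[-33,9.8,0,0],[-33,9.8,0,0],[-33,9.8,0,0],[-33,9.8,0,0]]]' >/dev/null
python3 -m handwheel '[[[0,0,0,0],[0,0,0,0],[0,0,0,0],[0,0,0,0]]]'
python3 - <<'E'
from h import *
save('wrist','w2'); cp=camera_params('wrist')
im=cv2.imread('pics/w2.png')
for z,r in ((.072,.030),(.072,.040)):
        t=np.linspace(0,2*np.pi,60); c=[0.582,-0.057]
        for p in proj(np.c_[c[0]+r*np.cos(t),c[1]+r*np.sin(t),t*0+z],cp): cv2.circle(im,tuple(int(v) for v in p),1,(0,0,255),-1)
cv2.imwrite('pics/w2b.png',im)
E
```

```text
time_s: 7.35
tcp_pos: [0.5992, -0.1278, 0.1901]
ee_rot: [[-0.228, 0.974, -0.001], [0.974, 0.228, 0.0], [0.0, -0.0, -1.0]]
wrist_force: [0.4, 0.3, -3.1]
grip_width: 0.736
grip_force: 55.0
```

View pics/w2b.png

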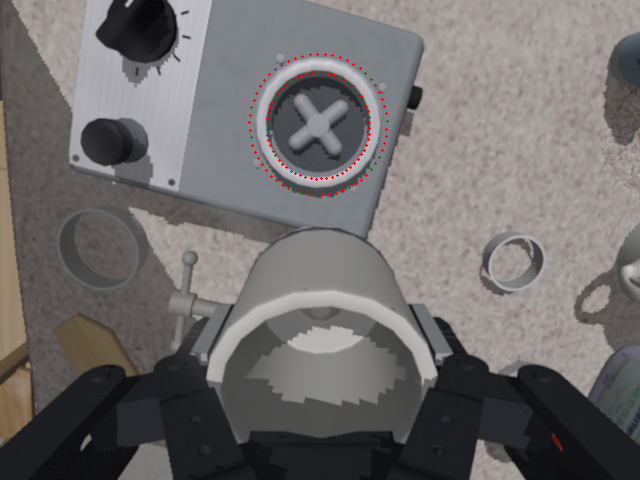

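The collar ring is at (320,122), slightly above my projected circle at (319,125). The cross arms are visible inside it. I'll fit the ring and the arms numerically.

Run:
```python
from h import *
from scipy.optimize import minimize
cp=camera_params('wrist'); im=cv2.imread('pics/w2.png'); g=cv2.cvtColor(im,cv2.COLOR_BGR2GRAY)
m=((g>150)*255).astype(np.uint8); m[:, :230]=0;m[:,400:]=0;m[215:]=0
cs,h=cv2.findContours(m,cv2.RETR_CCOMP,cv2.CHAIN_APPROX_NONE)
for i,c in enumerate(cs):
    if len(c)>120:
        P=np.array([at(p,.072,cp)[:2] for p in c[:,0].astype(float)])
        A=np.c_[2*P,np.ones(len(P))];s=np.linalg.lstsq(A,(P**2).sum(1),rcond=None)[0]
        print(len(c),h[0][i][3],'centre',s[:2].round(4),'r',np.sqrt(s[2]+s[:2]@s[:2]).round(4), cv2.fitEllipse(c))
for a,b in(((300,98),(338,150)),((345,105),(292,147))):
    d=at(b,.067,cp)-at(a,.067,cp); print('arm',np.degrees(np.arctan2(d[1],d[0])),np.linalg.norm(d), (at(a,.067,cp)+at(b,.067,cp))/2)
for n,p in (('corner far-right',(424,40)),('corner near right',(365,237)),('screw',(72,160)),('knob top',(106,142))): print(n,at(p,.058,cp))
print('knob top',at((106,142),.091,cp), state()['tcp_pos'])
```

```text
165 -1 centre [ 0.6332 -0.087 ] r 0.0085 ((389.8199768066406, 198.77621459960938), (20.205303192138672, 43.73607635498047), 10.887434959411621)
366 -1 centre [ 0.5811 -0.0549] r 0.0359 ((317.74761962890625, 121.40225219726562), (122.5699691772461, 128.34959411621094), 179.9262237548828)
303 13 centre [ 0.5811 -0.0555] r 0.0306 ((317.62225341796875, 123.02349853515625), (105.7680892944336, 108.27476501464844), 177.48434448242188)
183 -1 centre [0.5994 0.0114] r 0.0093 ((379.2342529296875, 10.502065658569336), (22.71677589416504, 53.53310012817383), 102.14696502685547)
arm -39.84623617787833 0.03744720450040698 [ 0.58202839 -0.05509779  0.067     ]
arm -129.28038938860976 0.03974414628621761 [ 0.58162358 -0.05629147  0.067     ]
corner far-right [0.63107688 0.00674433 0.058     ]
corner near right [ 0.62785713 -0.11818068  0.058     ]
screw [ 0.43062041 -0.11105473  0.058     ]
knob top [ 0.4521878  -0.09488412  0.058     ]
knob top [ 0.46921965 -0.08985685  0.091     ] [ 0.59933402 -0.12781374  0.19027303]
```

```bash
python3 -m handwheel '[[[25,-0.3,0,0],[25,-0.3,0,0],[24.5,-0.4,0,0],[0,0,20,0],[0,0,20,0],[0,0,14,0],[0,0,0,0],[0,0,0,0]]]'
python3 -m handwheel '[[[0,0,3,0],[0,0,3,0],[0,0,3,0],[0,0,3,0],[0,0,0,0],[0,0,0,0]]]'
python3 -m handwheel '[[[0,0,1.5,0],[0,0,1.5,0],[0,0,0,0],[0,0,0,0]]]'
```

```text
time_s: 8.2
tcp_pos: [0.5817, -0.056, 0.1368]
ee_rot: [[-0.227, 0.974, 0.0], [0.974, 0.227, -0.0], [-0.0, 0.0, -1.0]]
wrist_force: [0.2, -0.7, -2.7]
grip_width: 0.734
grip_force: 54.9
time_s: 8.8
tcp_pos: [0.5818, -0.0563, 0.1243]
ee_rot: [[-0.227, 0.974, -0.0], [0.974, 0.227, 0.0], [0.0, -0.0, -1.0]]
wrist_force: [-0.0, 0.1, -3.2]
grip_width: 0.734
grip_force: 54.9
time_s: 9.2
tcp_pos: [0.5818, -0.0563, 0.1213]
ee_rot: [[-0.227, 0.974, -0.0], [0.974, 0.227, 0.0], [0.0, -0.0, -1.0]]
wrist_force: [0.2, 0.5, -3.1]
grip_width: 0.737
grip_force: 54.9
```

```bash
for i in 1 2; do python3 -m handwheel '[[[0,0,1,0],[0,0,1,0],[0,0,0,0]]]' | egrep 'tcp|wrist'; done
```

```text
tcp_pos: [0.5818, -0.0563, 0.1192]
wrist_force: [-0.4, -0.0, -3.0]
tcp_pos: [0.582, -0.0564, 0.1186]
wrist_force: [-6.1, 0.3, 17.2]
```

Contact at 0.1186 is exactly riding height. Turning with light pressure.

```bash
for i in 1 2 3 4 5 6; do python3 -m handwheel '[[[0,0,0,-0.05],[0,0,0,-0.05],[0,0,0,0]]]' | egrep 'tcp|wrist'|tr '\n' ' '; python3 -c "
from cell import state; s=state(); print(s['joint_pos'][5].round(1),s['ft_torque'].round(2))"; done
```

```text
tcp_pos: [0.5824, -0.0562, 0.1185] wrist_force: [-2.0, 2.1, 12.6] 57.5 [0.5  0.69 0.07]
tcp_pos: [0.5823, -0.0564, 0.1181] wrist_force: [-1.4, -1.0, 5.5] 51.8 [-0.15  0.34  0.09]
tcp_pos: [0.5819, -0.0563, 0.1174] wrist_force: [0.4, -0.5, -2.3] 46.1 [-0.18 -0.12  0.05]
tcp_pos: [0.5817, -0.0562, 0.1172] wrist_force: [0.6, 0.8, -3.3] 40.5 [0.04 0.03 0.03]
tcp_pos: [0.5818, -0.0563, 0.1172] wrist_force: [-0.5, -0.6, -3.9] 34.8 [-0.06 -0.06 -0.01]
tcp_pos: [0.5822, -0.0566, 0.1175] wrist_force: [0.4, -2.2, -0.8] 29.1 [-0.47 -0.38 -0.03]
```

It matched around j6≈40. I'll turn back to the middle and lower.

```bash
python3 -m handwheel '[[[0,0,0,0.1],[0,0,0,0.08],[0,0,0,0]]]' | egrep 'tcp|wrist'; for i in 1 2 3 4; do python3 -m handwheel '[[[0,0,1,0],[0,0,1,0],[0,0,0,0]]]' | egrep 'tcp|wrist'|tr '\n' ' '; done
```

```text
tcp_pos: [0.5816, -0.0561, 0.1172]
wrist_force: [0.3, 0.4, -4.0]
tcp_pos: [0.5818, -0.0563, 0.1151] wrist_force: [1.2, 0.1, -3.1] tcp_pos: [0.5819, -0.0563, 0.1132] wrist_force: [2.4, -0.7, -4.5] tcp_pos: [0.582, -0.0564, 0.1115] wrist_force: [1.1, -1.0, 0.4] tcp_pos: [0.5823, -0.0567, 0.1102] wrist_force: [-0.4, -3.6, 9.7]
```

```bash
python3 -m handwheel '[[[0,0,1,0.03],[0,0,0,-0.05],[0,0,0,0.02],[0,0,0,0]]]' | egrep 'tcp|wrist'
python3 -m handwheel '[[[0,0,0,0],[0,0,0,0],[0,0,0,0],[0,0,0,0],[0,0,0,0],[0,0,0,0]]]' -1 | egrep 'tcp|wrist|grip'
python3 -m handwheel '[[[0,0,-20,0],[0,0,-30,0],[0,0,-40,0],[0,0,-40,0],[0,0,-10,0],[0,0,0,0],[0,0,0,0]]]' | egrep 'tcp|wrist|ee_rot'
python3 - <<'E'
from h import *
save('wrist','w3'); save('top','top1'); cp=camera_params('wrist');print(state()['joint_pos'])
im=cv2.imread('pics/w3.png')
for z,r in ((.141,.0265),(.141,.032)):
        t=np.linspace(0,2*np.pi,60); c=[0.5817,-0.0558]
        for p in proj(np.c_[c[0]+r*np.cos(t),c[1]+r*np.sin(t),t*0+z],cp): cv2.circle(im,tuple(int(v) for v in p),1,(0,0,255),-1)
cv2.imwrite('pics/w3b.png',im)
for c in('top','wrist'):
  print([(np.round(d['position'],3).tolist(),round(d['p'],2)) for d in search_frame(c,'cylinder1')])
E
```

```text
tcp_pos: [0.5827, -0.0568, 0.1101]
wrist_force: [-2.6, -3.5, 22.0]
tcp_pos: [0.5817, -0.0562, 0.1082]
wrist_force: [-0.8, 0.0, 0.5]
grip_width: 1.001
grip_force: 0.0
tcp_pos: [0.5815, -0.0562, 0.2471]
ee_rot: [[-0.604, 0.797, -0.001], [0.797, 0.604, 0.0], [0.001, -0.001, -1.0]]
wrist_force: [-1.2, 0.1, -0.5]
[-1.35106079e+01  2.11478430e+01  5.26319348e+00  7.42536716e+01
  2.05176403e-03  3.93065957e+01]
[([0.409, 0.312, 0.023], 0.44), ([0.476, 0.266, 0.023], 0.36)]
[]
```

View pics/w3b.png

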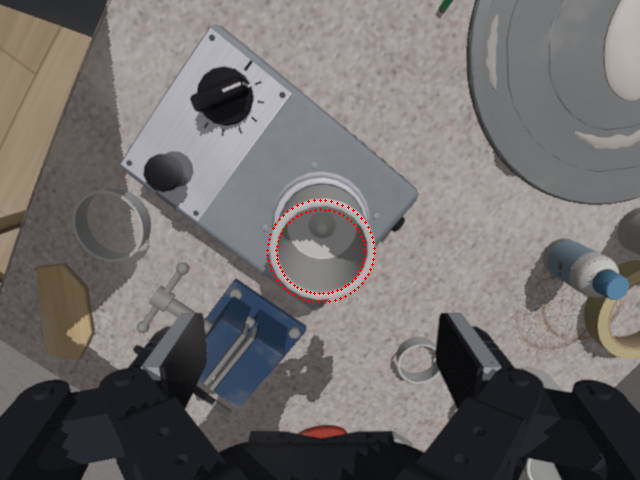

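The jar is home: its rim matches the z = 0.141 circle at (321,250). Next, the cylinders.

```bash
python3 -m handwheel '[[[0,0,0,-0.1325],[0,0,0,-0.1325],[0,0,0,-0.1325],[0,0,0,-0.1325],[0,0,0,-0.1325],[0,0,0,-0.1325],[0,0,0,-0.1325]]]' 0.05 >/dev/null
python3 -m handwheel '[[[14.3,40.3,0,0],[14.3,40.3,0,0],[14.3,40.3,0,0],[14.3,40.3,0,0],[14.3,40.3,0,0],[14.3,40.3,0,0],[14.3,40.3,0,0],[14.3,40.3,0,0]]]' >/dev/null
python3 -m handwheel '[[[0,0,0,0],[0,0,0,0],[0,0,0,0]]]'
cat >> h.py <<'E'
def blobs(im,cp,z,lo,hi,bright=165):
    "white blobs: pixel centroid, area, world at height z"
    g=im.min(2); n,l,st,c=cv2.connectedComponentsWithStats((g>bright).astype(np.uint8))
    for i in range(1,n):
        if lo<st[i][4]<hi: print(c[i].round(1),st[i][2:5],at(c[i],z,cp).round(4))
E
python3 - <<'E'
from h import *
im=save('wrist','w4'); cp=camera_params('wrist');print(state()['joint_pos'].round(1))
blobs(im,cp,.02,60,3000)
for l in ('cylinder1','lid'): print(l,[(np.round(d['position'],3).tolist(),round(d['p'],2)) for d in search_frame('wrist',l)])
E
```

```text
time_s: 16.8
tcp_pos: [0.4657, 0.2648, 0.2479]
ee_rot: [[-1.0, -0.005, -0.001], [-0.005, 1.0, -0.0], [0.001, -0.0, -1.0]]
wrist_force: [0.5, -0.1, 1.0]
grip_width: 0.476
grip_force: 0.0
[20.9 16.2 -1.9 71.9 -0.  20.6]
[377.3 146. ] [ 18  18 254] [0.4091 0.313  0.02  ]
[  7.1 210.7] [ 15   9 102] [ 0.4659 -0.0313  0.02  ]
[329.2 225.8] [ 17  17 213] [0.48   0.2724 0.02  ]
[ 10.2 246.6] [ 22  17 204] [ 0.5012 -0.036   0.02  ]
[272.1 262.6] [ 13  14 111] [0.5155 0.2195 0.02  ]
[399.7 296.4] [  64   48 1449] [0.5493 0.3408 0.02  ]
cylinder1 [([0.515, 0.218, 0.022], 0.69), ([0.483, 0.272, 0.021], 0.65), ([0.748, -0.11, 0.013], 0.6), ([0.404, 0.31, 0.022], 0.56)]
lid [([0.379, 0.226, 0.017], 0.97), ([0.549, 0.339, 0.017], 0.81)]
```

View pics/w4.png

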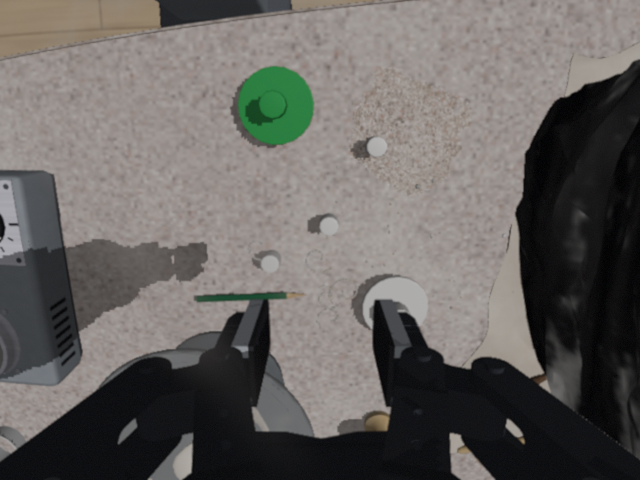

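White cylinders at (270,263), (329,226) and (377,146); the white lid is at (397,305). I'll pick c1 first.

```bash
python3 -m handwheel '[[[-25,-23.5,0,0],[-25,-23.5,0,0],[0,0,45,0],[0,0,45,0],[0,0,45,0],[0,0,45,0],[0,0,30,0],[0,0,0,0]]]' >/dev/null
python3 -m handwheel '[[[0,0,12,0],[0,0,0,0],[0,0,0,0]]]' |egrep 'tcp|wrist'
python3 -m handwheel '[[[0,0,0,0],[0,0,0,0],[0,0,0,0],[0,0,0,0],[0,0,0,0]]]' 1 30
python3 -m handwheel '[[[0,0,-25,0],[0,0,-40,0],[0,0,-45,0],[0,0,-45,0],[0,0,-45,0],[0,0,0,0],[0,0,0,0]]]' | egrep 'tcp|grip'
```

```text
tcp_pos: [0.5166, 0.2188, 0.0274]
wrist_force: [0.7, -0.2, 0.3]
time_s: 18.55
tcp_pos: [0.5164, 0.2189, 0.0272]
ee_rot: [[-1.0, -0.006, 0.002], [-0.006, 1.0, 0.0], [-0.002, 0.0, -1.0]]
wrist_force: [0.5, -0.7, 7.7]
grip_width: 0.182
grip_force: 29.1
tcp_pos: [0.5161, 0.2189, 0.2273]
grip_width: 0.178
grip_force: 29.4
```

```bash
python3 -m handwheel '[[[-9.1,-39.3,0,0],[-9.1,-39.3,0,0],[-9.1,-39.3,0,0],[-9.1,-39.3,0,0],[-9.1,-39.3,0,0],[-9.1,-39.3,0,0],[-9.1,-39.3,0,0],[0,0,0,0]]]' >/dev/null
python3 -m handwheel '[[[0,0,28,0],[0,0,27,0],[0,0,0,0],[0,0,0,0]]]' |egrep 'tcp|wrist'
python3 -m handwheel '[[[0,0,0,0],[0,0,0,0],[0,0,0,0]]]' 0.05 |egrep 'tcp|wrist|grip'
python3 -m handwheel '[[[0,0,-40,0],[0,0,-35,0],[0,0,0,0]]]' |egrep 'tcp'
python3 - <<'E'
from h import *
im=save('wrist','w5'); cp=camera_params('wrist')
cv2.imwrite('pics/w5c.png',im[120:420,170:470,::-1])
im=get_image('top');blobs(im,camera_params('top'),.02,8,60)
E
```

```text
tcp_pos: [0.5806, -0.0555, 0.1711]
wrist_force: [0.7, -0.7, -0.4]
tcp_pos: [0.5815, -0.056, 0.1721]
wrist_force: [-0.4, 0.2, 0.4]
grip_width: 0.473
grip_force: 0.0
tcp_pos: [0.5826, -0.0563, 0.2511]
[92.5  5.9] [10 13 24] [1.2107 0.6479 0.02  ]
[113.8   6.7] [10 14 36] [1.2058 0.5886 0.02  ]
[134.3   3. ] [ 9  9 33] [1.2145 0.532  0.02  ]
[341.2   2.1] [15  6 38] [ 1.2023 -0.03    0.02  ]
[109.7  15.8] [17  4 24] [1.1799 0.5987 0.02  ]
[424.5  75. ] [18  1 18] [ 0.9945 -0.2467  0.02  ]
[358.3  86.1] [ 6  4 11] [ 0.966  -0.0706  0.02  ]
[449.8  85.3] [7 2 9] [ 0.9655 -0.3127  0.02  ]
[265.6  91.6] [14 15 42] [0.955  0.1738 0.02  ]
[446.7  90.1] [ 7  7 16] [ 0.9525 -0.304   0.02  ]
[475.6  92.8] [ 3 16 20] [ 0.9444 -0.3804  0.02  ]
[241.5 103.5] [20 32 59] [0.9237 0.2374 0.02  ]
[471.6  90.2] [ 6  4 12] [ 0.9518 -0.3702  0.02  ]
[345.4  92.9] [ 8  6 16] [ 0.9479 -0.0364  0.02  ]
[352.6  99.4] [16 19 46] [ 0.9297 -0.055   0.02  ]
[165.7  99.3] [10 12 26] [0.94  0.439 0.02 ]
[194.1  95.2] [ 6  6 10] [0.9493 0.3633 0.02  ]
[338.2  98.9] [10  8 24] [ 0.9318 -0.017   0.02  ]
[187.7  99.1] [
[... 5857 characters left out ...]
3197 0.358  0.02  ]
[229.4 333.9] [6 4 9] [0.3251 0.2684 0.02  ]
[253.4 335.5] [ 7  4 13] [0.3203 0.2076 0.02  ]
[138.2 341.7] [ 3  6 10] [0.3073 0.5021 0.02  ]
[187.2 340.8] [ 5  6 12] [0.3088 0.376  0.02  ]
[173.6 344.1] [ 8  7 24] [0.3006 0.4108 0.02  ]
[198.6 346.2] [7 3 9] [0.2948 0.3471 0.02  ]
[114.2 349.2] [ 8  5 12] [0.2885 0.564  0.02  ]
[618.  352.5] [ 1 10 10] [ 0.2594 -0.7233  0.02  ]
[ 87.1 353.2] [ 9  4 17] [0.2788 0.6349 0.02  ]
[ 83.9 360.7] [ 7  4 12] [0.2599 0.6429 0.02  ]
[ 93.2 444.3] [ 9 12 30] [0.0494 0.6175 0.02  ]
[ 54.9 461.6] [7 2 9] [0.0049 0.7176 0.02  ]
[ 48.7 463.5] [ 7  4 10] [-3.000e-04  7.339e-01  2.000e-02]
[ 20.8 470.6] [ 5  6 18] [-0.0195  0.8079  0.02  ]
```

View pics/w5c.png

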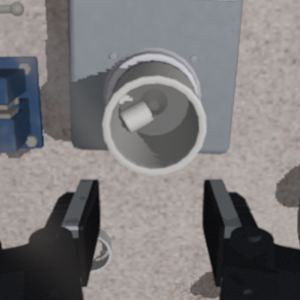

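The first cylinder lies inside the jar at crop (137,115). Next, go over c2 and look at c2 and c3 again.

```bash
python3 -m handwheel '[[[12.5,41.1,0,0],[12.5,41.1,0,0],[12.5,41.1,0,0],[12.5,41.1,0,0],[12.5,41.1,0,0],[12.5,41.1,0,0],[12.5,41.1,0,0],[12.5,41.1,0,0]]]' >/dev/null
python3 -m handwheel '[[[0,0,0,0],[0,0,0,0],[0,0,0,0]]]'|egrep 'tcp|rot'
python3 - <<'E'
from h import *
im=save('wrist','w6'); cp=camera_params('wrist')
blobs(im,cp,.02,90,3000)
E
```

```text
tcp_pos: [0.4793, 0.2715, 0.2457]
ee_rot: [[-1.0, -0.005, -0.001], [-0.005, 1.0, -0.001], [0.001, -0.001, -1.0]]
[370.3 130. ] [ 19  19 275] [0.4093 0.3129 0.02  ]
[321.9 211.6] [ 17  17 227] [0.48   0.2724 0.02  ]
[  4.6 237.5] [ 13  25 213] [ 0.5051 -0.0314  0.02  ]
[393.4 287.4] [  65   55 1810] [0.5527 0.3405 0.02  ]
```

```bash
python3 -m handwheel '[[[0,0,45,0],[0,0,45,0],[0,0,45,0],[0,0,45,0],[0,0,25,0],[0,0,13,0],[0,0,0,0],[0,0,0,0]]]' |egrep 'tcp|wrist'
python3 -m handwheel '[[[0,0,0,0],[0,0,0,0],[0,0,0,0],[0,0,0,0],[0,0,0,0]]]' 1 30 |egrep grip
python3 -m handwheel '[[[0,0,-25,0],[0,0,-40,0],[0,0,-45,0],[0,0,-45,0],[0,0,-45,0],[0,0,0,0],[0,0,0,0]]]' | egrep 'tcp|grip'
python3 -m handwheel '[[[-13.2,-40.5,0,0],[-13.2,-40.5,0,0],[-13.2,-40.5,0,0],[-13.2,-40.5,0,0],[-13.2,-40.5,0,0],[-13.2,-40.5,0,0],[-13.2,-40.5,0,0],[-13.2,-40.5,0,0]]]' >/dev/null
python3 -m handwheel '[[[0,0,0,0],[0,0,0,0],[0,0,28,0],[0,0,27,0],[0,0,0,0],[0,0,0,0]]]' |egrep 'tcp|grip'
```

```text
tcp_pos: [0.4797, 0.2716, 0.0287]
wrist_force: [1.0, 0.0, -0.2]
grip_width: 0.176
grip_force: 29.1
tcp_pos: [0.4795, 0.2724, 0.2294]
grip_width: 0.179
grip_force: 29.4
tcp_pos: [0.5862, -0.0502, 0.1736]
grip_width: 0.175
grip_force: 29.5
```

```bash
python3 -m handwheel '[[[0,0,0,0],[0,0,0,0],[0,0,0,0],[0,0,-40,0],[0,0,-35,0],[0,0,0,0]]]' 0.05 |egrep 'tcp|grip'
python3 -c "
from h import *
im=get_image('wrist');cv2.imwrite('pics/w7.png',im[:,:,::-1])"
python3 -m handwheel '[[[17.5,36.4,0,0],[17.5,36.4,0,0],[17.5,36.4,0,0],[17.5,36.4,0,0],[17.5,36.4,0,0],[17.5,36.4,0,0],[17.5,36.4,0,0],[17.5,36.4,0,0]]]' >/dev/null
python3 -m handwheel '[[[17.5,36.4,0,0],[17.5,36.4,0,0],[0,0,0,0],[0,0,0,0],[0,0,0,0]]]'|egrep 'tcp|rot'
python3 - <<'E'
from h import *
im=save('wrist','w8'); cp=camera_params('wrist')
blobs(im,cp,.02,90,3000)
E
```

```text
tcp_pos: [0.5882, -0.0515, 0.2531]
grip_width: 0.473
grip_force: 0.0
tcp_pos: [0.4098, 0.3112, 0.2479]
ee_rot: [[-1.0, -0.005, -0.0], [-0.005, 1.0, -0.0], [0.0, -0.0, -1.0]]
[436.8  82.8] [ 14  19 105] [0.3007 0.4072 0.02  ]
[298.7  92.4] [17 12 91] [0.3098 0.2923 0.02  ]
[339.   92.7] [20 15 94] [0.3099 0.3258 0.02  ]
[359.1  99.7] [17 15 92] [0.3153 0.3427 0.02  ]
[581.8 119.4] [ 42  31 384] [0.3266 0.5387 0.02  ]
[322.8 210. ] [ 19  19 265] [0.4096 0.3129 0.02  ]
[341.9 296.3] [  65   63 1055] [0.4935 0.3318 0.02  ]
[339.2 316.2] [ 21  17 177] [0.5147 0.3296 0.02  ]
[347.9 356. ] [  60   55 2027] [0.5593 0.3393 0.02  ]
```

```bash
python3 -m handwheel '[[[0,0,45,0],[0,0,45,0],[0,0,45,0],[0,0,45,0],[0,0,27,0],[0,0,13,0],[0,0,0,0],[0,0,0,0]]]' |egrep 'tcp|wrist'
python3 -m handwheel '[[[0,0,0,0],[0,0,0,0],[0,0,0,0],[0,0,0,0],[0,0,0,0]]]' 1 30 |egrep grip
python3 -m handwheel '[[[0,0,-25,0],[0,0,-40,0],[0,0,-45,0],[0,0,-45,0],[0,0,-45,0],[0,0,0,0],[0,0,0,0]]]' | egrep 'tcp|grip'
python3 -m handwheel '[[[-16.7,-37.2,0,0],[-16.7,-37.2,0,0],[-16.7,-37.2,0,0],[-16.7,-37.2,0,0],[-16.7,-37.2,0,0],[-16.7,-37.2,0,0],[-16.7,-37.2,0,0],[-16.7,-37.2,0,0]]]' >/dev/null
python3 -m handwheel '[[[-16.7,-37.2,0,0],[-16.7,-37.2,0,0],[0,0,0,0],[0,0,28,0],[0,0,27,0],[0,0,0,0],[0,0,0,0]]]' |egrep 'tcp|grip'
```

```text
tcp_pos: [0.4102, 0.3114, 0.0287]
wrist_force: [0.7, -0.4, 0.1]
grip_width: 0.177
grip_force: 29.1
tcp_pos: [0.4099, 0.312, 0.2294]
grip_width: 0.18
grip_force: 29.4
tcp_pos: [0.5781, -0.0587, 0.1732]
grip_width: 0.18
grip_force: 29.5
```

View pics/w8.png

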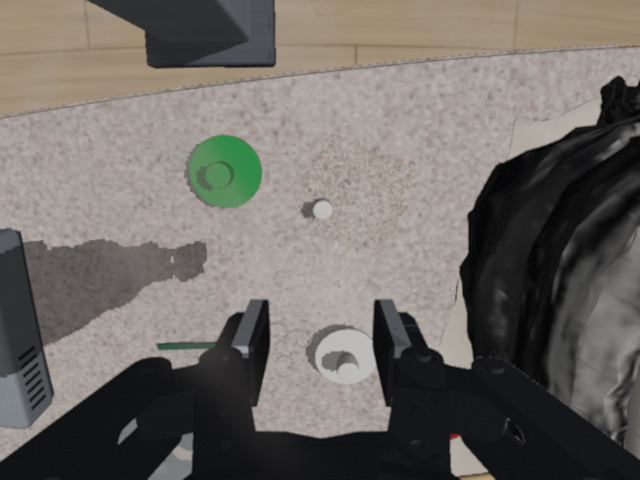

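The lid at (347,356) is unmoved, and no more cylinders show there. I'll release c3, then check the jar and the bench.

```bash
python3 -m handwheel '[[[0,0,0,0],[0,0,0,0],[0,0,0,0],[0,0,-40,0],[0,0,-35,0],[0,0,0,0]]]' 0.05 |egrep 'tcp|grip'
python3 - <<'E'
from h import *
w=save('wrist','w9'); t=save('top','top2')
print(camera_params('wrist')['camera_from_world'][0,:3])
for c in('top','scene'):
  print(c,[(np.round(d['position'],3).tolist(),round(d['p'],2)) for d in search_frame(c,'cylinder1')]) if c=='top' else (save('scene','scene2'),print([(np.round(d['position'],3).tolist(),round(d['p'],2)) for d in search_frame(c,'cylinder1')]))
a=cv2.resize(w[180:300,260:380],(400,400),interpolation=cv2.INTER_CUBIC)
b=cv2.resize(t[80:340,130:490],(800,578))[:, :]
b=cv2.resize(t[200:340,140:300],(400,350),interpolation=cv2.INTER_CUBIC)
c=np.zeros((400,800,3),np.uint8);c[:,:400]=a;c[:350,400:]=b
cv2.imwrite('pics/chk.png',c[:,:,::-1])
E
```

```text
tcp_pos: [0.5802, -0.0595, 0.253]
grip_width: 0.474
grip_force: 0.0
[-6.18687213e-03  9.99980861e-01  1.62428135e-06]
top [([0.558, 0.186, 0.009], 0.58), ([0.56, 0.333, 0.019], 0.36)]
[]
```

View pics/chk.png

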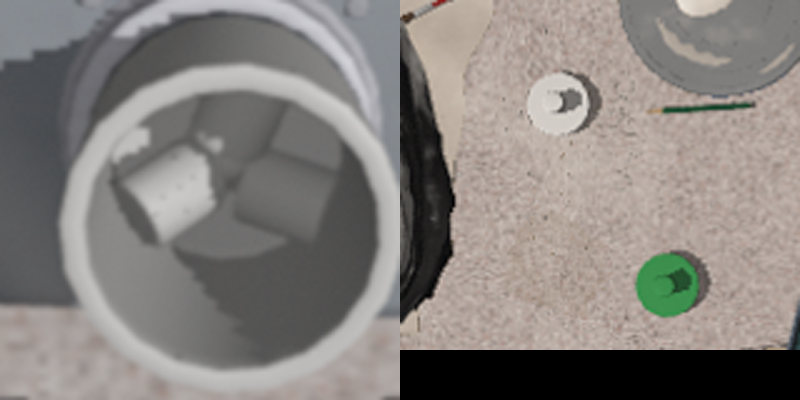

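All three cylinders lie in the jar, at crop (165,190), (240,120) and (290,190); none are left on the bench. Next, the lid.

```bash
python3 -m handwheel '[[[1.3,39.5,0,0],[1.3,39.5,0,0],[1.3,39.5,0,0],[1.3,39.5,0,0],[1.3,39.5,0,0],[1.3,39.5,0,0],[1.3,39.5,0,0],[1.3,39.5,0,0]]]' >/dev/null
python3 -m handwheel '[[[1.3,39.5,0,0],[1.3,39.5,0,0],[0,0,0,0],[0,0,0,0],[0,0,0,0]]]'|egrep 'tcp|rot'
python3 - <<'E'
from h import *
im=save('wrist','w10'); cp=camera_params('wrist')
blobs(im,cp,.016,300,6000,150)
b=im.copy()
for z,r,c in ((.016,.0325,(0.563,0.335)),(.042,.011,(0.563,.335))):
        t=np.linspace(0,2*np.pi,60)
        for p in proj(np.c_[c[0]+r*np.cos(t),c[1]+r*np.sin(t),t*0+z],cp): cv2.circle(b,tuple(int(v) for v in p),1,(255,0,0),-1)
cv2.imwrite('pics/w10b.png',cv2.resize(b[130:330,220:420],(600,600),interpolation=cv2.INTER_NEAREST)[:,:,::-1])
E
```

```text
tcp_pos: [0.5634, 0.3349, 0.2478]
ee_rot: [[-1.0, -0.005, -0.001], [-0.005, 1.0, -0.001], [0.001, -0.001, -1.0]]
[635.8 271. ] [ 11  59 326] [0.6226 0.6507 0.016 ]
[124.1 288.7] [ 99  59 844] [0.6428 0.1422 0.016 ]
[472.2 337.8] [ 112   63 3725] [0.6947 0.4894 0.016 ]
[112.7 364.9] [  74   49 1447] [0.7303 0.1159 0.016 ]
[539.4 376.2] [ 37  25 339] [0.7426 0.5699 0.016 ]
[ 11.1 421.7] [ 36  68 969] [ 0.8142 -0.0253  0.016 ]
[464.2 461.6] [ 33  45 855] [0.8585 0.5026 0.016 ]
```

View pics/w10b.png

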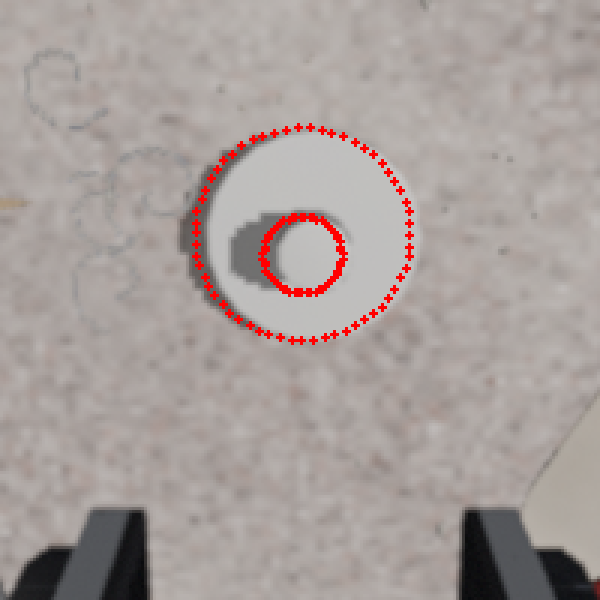

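The lid's visible centre sits about 2 mm to +y of my circle, so it's at (0.563, 0.337). Gripping the knob.

```bash
python3 -m handwheel '[[[0,2.5,45,0],[0,0,45,0],[0,0,45,0],[0,0,40,0],[0,0,20,0],[0,0,11,0],[0,0,0,0],[0,0,0,0]]]' |egrep 'tcp|wrist'
python3 -m handwheel '[[[0,0,0,0],[0,0,0,0],[0,0,0,0],[0,0,0,0],[0,0,0,0]]]' 1 50 |egrep 'tcp|wrist|grip'
python3 -m handwheel '[[[0,0,-25,0],[0,0,-40,0],[0,0,-45,0],[0,0,-45,0],[0,0,-45,0],[0,0,0,0],[0,0,0,0]]]' | egrep 'tcp|grip|wrist'
```

```text
tcp_pos: [0.5642, 0.3381, 0.0435]
wrist_force: [0.5, 0.3, 0.8]
tcp_pos: [0.5642, 0.3385, 0.0439]
wrist_force: [-0.5, -1.0, 6.7]
grip_width: 0.236
grip_force: 48.6
tcp_pos: [0.5638, 0.3384, 0.2435]
wrist_force: [0.2, -0.2, -1.9]
grip_width: 0.236
grip_force: 49.0
```

```bash
python3 -m handwheel '[[[-1.7,-39.4,0,0],[-1.7,-39.4,0,0],[-1.7,-39.4,0,0],[-1.7,-39.4,0,0],[-1.7,-39.4,0,0],[-1.7,-39.4,0,0],[-1.7,-39.4,0,0],[-1.7,-39.4,0,0]]]' >/dev/null
python3 -m handwheel '[[[-1.7,-39.4,0,0],[-1.7,-39.4,0,0],[0,0,25,0],[0,0,20,0],[0,0,5,0],[0,0,0,0],[0,0,0,0],[0,0,0,0]]]'|egrep 'tcp|rot|wrist'
python3 - <<'E'
from h import *
im=save('wrist','w11'); cp=camera_params('wrist'); b=im.copy(); s=state()['tcp_pos']; print(s)
for z,r,c in ((.141,.032,(0.5817,-.0558)),(s[2]-.0279,.0325,s[:2])):
        t=np.linspace(0,2*np.pi,90)
        for p in proj(np.c_[c[0]+r*np.cos(t),c[1]+r*np.sin(t),t*0+z],cp): cv2.circle(b,tuple(int(v) for v in p),0,(255,0,0),-1)
cv2.imwrite('pics/w11b.png',cv2.resize(b[150:350,220:420],(600,600),interpolation=cv2.INTER_NEAREST)[:,:,::-1])
E
```

```text
tcp_pos: [0.583, -0.0555, 0.1931]
ee_rot: [[-1.0, -0.006, 0.001], [-0.006, 1.0, -0.0], [-0.001, -0.0, -1.0]]
wrist_force: [-0.6, 0.1, -1.0]
[ 0.58304241 -0.05549838  0.19304513]
```

View pics/w11b.png

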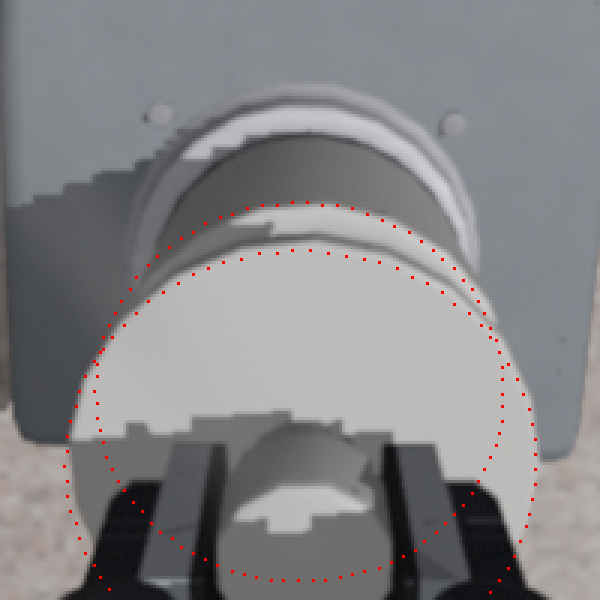

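The lid's edge is about 1 mm to −x of the TCP, as I allowed for, and its centre matches the rim's. Lowering.

```bash
python3 -m handwheel '[[[0,0,3,0],[0,0,3,0],[0,0,2,0],[0,0,0,0]]]' | egrep 'tcp|wrist'|tr '\n' ' '; for i in 1 2 3; do python3 -m handwheel '[[[0,0,1.5,0],[0,0,1.5,0],[0,0,0,0]]]' | egrep 'tcp|wrist'|tr '\n' ' '; done
```

```text
tcp_pos: [0.5825, -0.0556, 0.1839] wrist_force: [-0.4, 0.9, -1.2] tcp_pos: [0.5826, -0.0556, 0.1811] wrist_force: [0.3, -0.3, -1.2] tcp_pos: [0.5826, -0.0556, 0.1781] wrist_force: [-0.4, 0.4, -1.1] tcp_pos: [0.5826, -0.0556, 0.1751] wrist_force: [-0.1, 0.5, -1.5]
```

```bash
for i in 1 2; do python3 -m handwheel '[[[0,0,1,0],[0,0,0,0]]]' | egrep 'tcp|wrist'|tr '\n' ' '; done
```

```text
tcp_pos: [0.5829, -0.0557, 0.1749] wrist_force: [-1.5, 0.4, 6.5] tcp_pos: [0.5832, -0.0558, 0.1748] wrist_force: [-4.2, 1.0, 16.7]
```

The lid is fully down, with the stop at the expected 0.175. Release and look at the lid, dial and knob.

```bash
python3 -m handwheel '[[[0,0,-1.5,0],[0,0,0,0],[0,0,0,0],[0,0,0,0],[0,0,-35,0],[0,0,-35,0],[0,0,0,0]]]' 0.05 | egrep 'tcp|wrist|grip'
python3 -c "
from h import *
im=save('wrist','w12')"
python3 -m handwheel '[[[38,9.7,0,0],[38,9.7,0,0],[38,9.7,0,0],[0,0,0,0],[0,0,0,0],[0,0,0,0]]]' | egrep 'tcp|rot'
python3 - <<'E'
from h import *
im=save('wrist','w13'); cp=camera_params('wrist'); b=im.copy()
a=cv2.imread('pics/w12.png')[:,:,::-1]
y=np.radians(-1.5); S=np.array([.5815,-.0557])
X=np.array([np.cos(y),np.sin(y)]);Y=np.array([-X[1],X[0]])
for c,r,z in (((.469,-.022),.021,.065),((.469,-.0905),.0135,.091)):
        t=np.linspace(0,2*np.pi,60)
        for p in proj(np.c_[c[0]+r*np.cos(t),c[1]+r*np.sin(t),t*0+z],cp): cv2.circle(b,tuple(int(v) for v in p),0,(255,0,0),-1)
o=np.c_[cv2.resize(a[150:350,220:420],(300,300)),np.zeros((300,500,3),np.uint8)]
o=np.r_[o,np.zeros((300,800,3),np.uint8)]
o[:,300:]=cv2.resize(b[110:350,200:400],(500,600),interpolation=cv2.INTER_NEAREST)
cv2.imwrite('pics/w13b.png',o[:,:,::-1])
for l in ('dial','stop_knob'): print(l,[(np.round(d['position'],3).tolist(),round(d['p'],2)) for d in search_frame('wrist',l)])
E
```

```text
tcp_pos: [0.5841, -0.056, 0.2487]
wrist_force: [0.7, 0.7, -0.4]
grip_width: 0.475
grip_force: 0.0
tcp_pos: [0.4691, -0.0274, 0.2443]
ee_rot: [[-1.0, -0.006, -0.0], [-0.006, 1.0, -0.0], [0.0, 0.0, -1.0]]Traceback (most recent call last):
  File "<stdin>", line 9, in <module>
    res = self.concatenate(tuple(objs), axis=axis)
ValueError: all the input array dimensions except for the concatenation axis must match exactly, but along dimension 1, the array at index 0 has size 300 and the array at index 1 has size 500
```

Run:
```python
from h import *
b=cv2.imread('pics/w13.png')[:,:,::-1].copy(); cp=camera_params('wrist')
a=cv2.imread('pics/w12.png')[:,:,::-1]
for c,r,z in (((.469,-.022),.021,.065),((.469,-.0905),.0135,.091)):
        t=np.linspace(0,2*np.pi,60)
        for p in proj(np.c_[c[0]+r*np.cos(t),c[1]+r*np.sin(t),t*0+z],cp): cv2.circle(b,tuple(int(v) for v in p),0,(255,0,0),-1)
o=np.zeros((600,800,3),np.uint8); o[:300,:300]=cv2.resize(a[150:350,220:420],(300,300))
o[:,300:]=cv2.resize(b[110:350,200:400],(500,600),interpolation=cv2.INTER_NEAREST)
cv2.imwrite('pics/w13b.png',o[:,:,::-1])
for l in ('dial','stop_knob'): print(l,[(np.round(d['position'],3).tolist(),round(d['p'],2)) for d in search_frame('wrist',l)])
```

```text
dial [([0.463, -0.022, 0.064], 0.7)]
stop_knob [([0.461, -0.087, 0.088], 0.68)]
```

View pics/w13b.png

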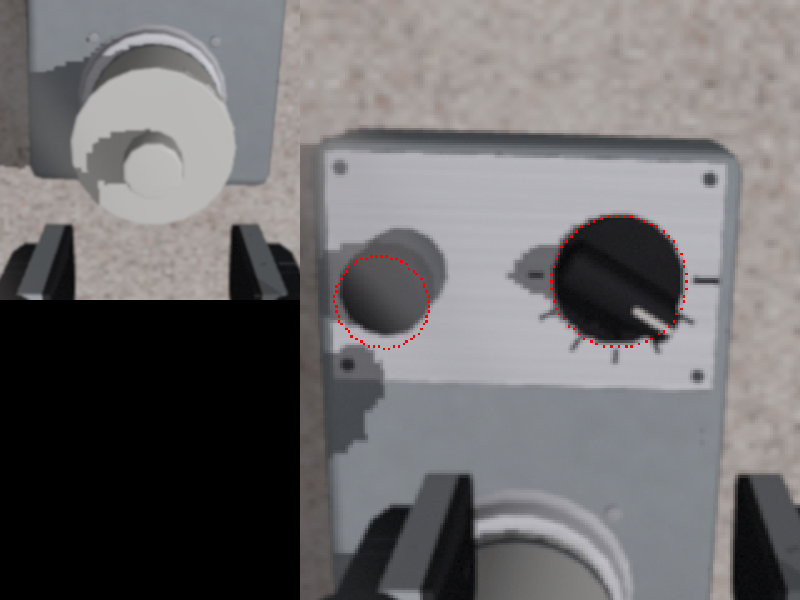

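The lid sits flat on the jar (left inset). The dial pointer is at mark 1 (685,320), and the off mark is at (705,281). Mark 4 is at (575,343), which means 90° clockwise. The dial is at (0.469, −0.022) and the knob head at (0.4675, −0.090).

```bash
python3 -m handwheel '[[[0,5.4,0,0],[0,0,0,-0.127],[0,0,0,-0.127],[0,0,0,-0.127],[0,0,0,-0.127],[0,0,0,-0.127],[0,0,0,-0.127],[0,0,0,-0.127]]]' 0.05 >/dev/null
python3 -m handwheel '[[[0,0,0,-0.127],[0,0,40,0],[0,0,40,0],[0,0,40,0],[0,0,20,0],[0,0,10,0],[0,0,0,0],[0,0,0,0]]]' | egrep 'tcp|wrist|rot'
python3 -m handwheel '[[[0,0,0,0],[0,0,0,0],[0,0,0,0],[0,0,0,0],[0,0,0,0]]]' 1 60
python3 -c "
from cell import state; s=state(); print(s['joint_pos'].round(1),s['ft_torque'].round(2))"
```

```text
tcp_pos: [0.4692, -0.0218, 0.0956]
ee_rot: [[-0.522, -0.853, 0.001], [-0.853, 0.522, -0.0], [-0.0, -0.001, -1.0]]
wrist_force: [-0.4, -0.4, -0.3]
time_s: 42.35
tcp_pos: [0.4684, -0.0215, 0.0958]
ee_rot: [[-0.522, -0.853, 0.001], [-0.853, 0.522, 0.0], [-0.001, -0.0, -1.0]]
wrist_force: [-5.9, 3.8, 14.0]
grip_width: 0.119
grip_force: 59.0
[-12.6  16.  -28.   46.    0.  -71.2] [ 0.72  1.19 -0.01]
```

```bash
for i in 1 2 3; do python3 -m handwheel '[[[0,0,0,0.131],[0,0,0,0.131],[0,0,0,0.131],[0,0,0,0.131],[0,0,0,0],[0,0,0,0],[0,0,0,0]]]' | egrep 'tcp|wrist|rot'; python3 -c "
from cell import state; s=state(); print(s['joint_pos'][5].round(1),s['ft_torque'].round(2))"; done
```

```text
tcp_pos: [0.4688, -0.0221, 0.0958]
ee_rot: [[-0.879, -0.477, 0.001], [-0.477, 0.879, -0.001], [-0.001, -0.001, -1.0]]
wrist_force: [-3.9, -1.3, 10.0]
-41.1 [-0.2   0.63 -0.03]
tcp_pos: [0.469, -0.0227, 0.0959]
ee_rot: [[-1.0, 0.027, 0.002], [0.027, 1.0, -0.003], [-0.002, -0.002, -1.0]]
wrist_force: [-2.5, -5.5, 8.3]
-11.1 [-1.45  0.65  0.02]
tcp_pos: [0.4687, -0.0234, 0.0958]
ee_rot: [[-0.852, 0.524, 0.001], [0.524, 0.852, -0.004], [-0.003, -0.003, -1.0]]
wrist_force: [-4.9, -12.2, 10.1]
18.9 [-2.59  1.11 -0.02]
```

```bash
python3 -m handwheel '[[[0,0,0,0],[0,0,0,0],[0,0,0,0],[0,0,-30,0],[0,0,-40,0],[0,0,-40,0],[0,0,-40,0],[0,0,0,0]]]' 0.05 | egrep 'tcp|wrist|grip'
python3 -m handwheel '[[[0,0,0,-0.11],[0,0,0,-0.11],[0,0,0,-0.11],[0,0,0,-0.11],[0,0,0,-0.11],[0,0,0,0],[0,0,0,0],[0,0,0,0]]]' | egrep 'tcp|rot'
python3 - <<'E'
from h import *
im=save('wrist','w14'); cp=camera_params('wrist'); b=im.copy()
for c,r,z in (((.469,-.022),.021,.065),((.4675,-.0898),.0135,.091)):
        t=np.linspace(0,2*np.pi,60)
        for p in proj(np.c_[c[0]+r*np.cos(t),c[1]+r*np.sin(t),t*0+z],cp): cv2.circle(b,tuple(int(v) for v in p),0,(255,0,0),-1)
cv2.imwrite('pics/w14b.png',cv2.resize(b[130:330,190:390],(600,600),interpolation=cv2.INTER_NEAREST)[:,:,::-1])
E
```

```text
tcp_pos: [0.4702, -0.022, 0.2494]
wrist_force: [0.4, 0.1, -1.2]
grip_width: 0.479
grip_force: 0.0
tcp_pos: [0.4685, -0.0218, 0.2447]
ee_rot: [[-1.0, 0.003, -0.0], [0.003, 1.0, 0.0], [0.0, 0.0, -1.0]]
```

View pics/w14b.png

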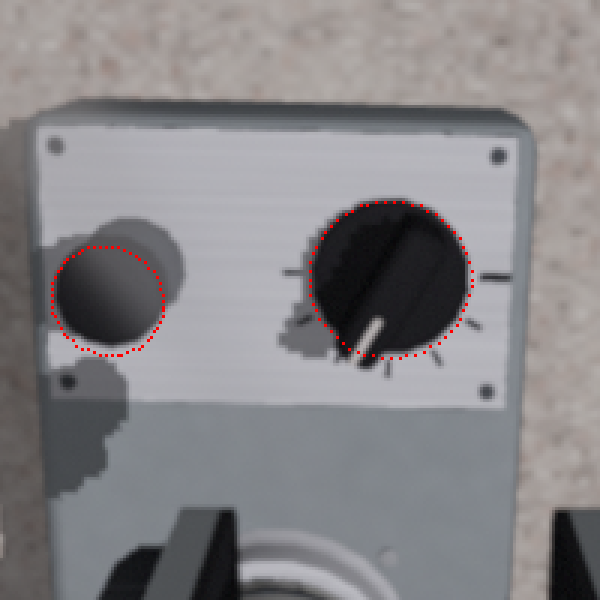

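The pointer is now at the fourth mark (343,352). Next, the stop knob: its head is at image (110,293), about 1 mm nearer than my circle.

```bash
python3 -m handwheel '[[[1,-34,0,0],[1,-33.7,0,0],[0,0,40,0],[0,0,40,0],[0,0,40,0],[0,0,19,0],[0,0,8,0],[0,0,0,0]]]' >/dev/null
python3 -m handwheel '[[[0,0,1,0],[0,0,0,0]]]' | egrep 'tcp|wrist'
python3 -m handwheel '[[[0,0,0,0],[0,0,0,0],[0,0,0,0],[0,0,0,0],[0,0,0,0]]]' 1 60 | egrep 'tcp|wrist|grip'
for i in 1 2 3; do python3 -m handwheel '[[[0,0,-2,0],[0,0,-2,0],[0,0,0,0]]]' | egrep 'tcp|wrist'|tr '\n' ' '; done
```

```text
tcp_pos: [0.4672, -0.0897, 0.0978]
wrist_force: [0.7, 0.3, -1.3]
tcp_pos: [0.4671, -0.0905, 0.098]
wrist_force: [-3.3, -6.3, 11.2]
grip_width: 0.288
grip_force: 58.3
tcp_pos: [0.467, -0.0905, 0.1014] wrist_force: [1.2, -8.4, -5.6] tcp_pos: [0.467, -0.0905, 0.1057] wrist_force: [-1.1, -6.2, 4.3] tcp_pos: [0.467, -0.0905, 0.1097] wrist_force: [-1.4, -6.9, 1.6]
```

```bash
for i in 1 2; do python3 -m handwheel '[[[0,0,-1,0],[0,0,0,0]]]' | egrep 'tcp|wrist'|tr '\n' ' '; done
```

```text
tcp_pos: [0.467, -0.0905, 0.1102] wrist_force: [0.8, -7.6, -4.0] tcp_pos: [0.4669, -0.0905, 0.1104] wrist_force: [5.7, -9.6, -21.5]
```

At the stop. Releasing, retreating upward and verifying.

```bash
python3 -m handwheel '[[[0,0,0,0],[0,0,0,0],[0,0,0,0],[0,0,0,0],[0,0,-30,0],[0,0,-40,0],[0,0,-40,0],[0,0,-30,0]]]' 0.05 >/dev/null
python3 -m handwheel '[[[0,0,0,0],[0,0,0,0],[0,0,0,0]]]' | egrep 'tcp|wrist|grip'
python3 - <<'E'
from h import *
w=save('wrist','w15'); cp=camera_params('wrist'); b=w.copy()
for h,col in ((.091,(255,0,0)),(.103,(0,255,0))):
    t=np.linspace(0,2*np.pi,60); c=(.4665,-.0898);r=.0135
    for p in proj(np.c_[c[0]+r*np.cos(t),c[1]+r*np.sin(t),t*0+h],cp): cv2.circle(b,tuple(int(v) for v in p),0,col,-1)
s=save('scene','scene3'); t=save('top','top3')
o=np.zeros((600,800,3),np.uint8)
o[:300,:400]=cv2.resize(b[110:320,220:500],(400,300),interpolation=cv2.INTER_NEAREST)
o[:300,400:]=cv2.resize(s[190:340,280:480],(400,300),interpolation=cv2.INTER_CUBIC)
o[300:,:400]=cv2.resize(t[140:335,190:450],(400,300),interpolation=cv2.INTER_CUBIC)
cv2.imwrite('pics/fin.png',o[:,:,::-1]); print(state()['time_s'])
E
```

```text
tcp_pos: [0.466, -0.0893, 0.2498]
wrist_force: [-0.1, -0.7, 0.5]
grip_width: 0.478
grip_force: 0.0
50.15
```

View pics/fin.png

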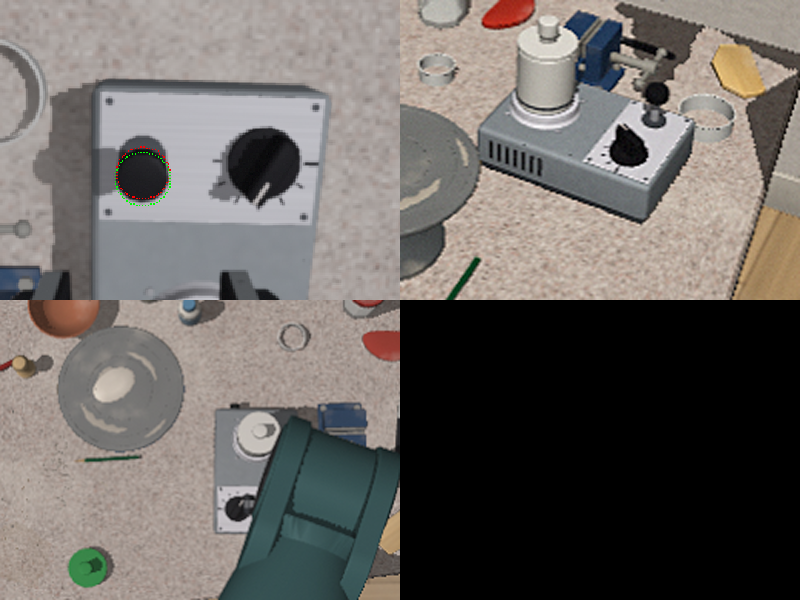

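The final views show the knob up with its stem exposed, the dial at mark 4, and the lidded jar home in the collar. Nothing else has moved. Handing in.

```bash
python3 -c "
from cell import close_job; print(close_job())"
```

```text
the job is handed in; nothing more can be done
None
```

I handed the job in after about 50 s of robot time: the jar is home on its drive with the three cylinders I found inside and the lid fully down, the dial is at the fourth mark, and the stop knob is up at its stop.

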